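Hold the recessed reset of the folding machine's control desk

ROBOT

A 6-joint arm with a two-finger parallel gripper is mounted at the origin on the work surface. World frame = base frame: x ahead of the robot, y to its left, z up, the work surface at z = 0. Lengths are in mm, angles in rad, forces in N, time in s.
With the tool pointing down it reaches from about 375 to 900 mm from the base axis. Payload 3.1 kg.
Tool frame: the origin (TCP) lies on the mounting face of the last link; the fingertips stand 173 mm ahead of it and the grasp point (between the pads) lies ahead of it (arm.pinch_z is the z of the grasp point in the tool frame, in mm); z points along the fingers, y is the line along which they close (so a half turn about z gives the same grasp; the last joint's range is limited). The gripper opens to 85 mm and grips with 20 to 120 N. Pads are 22 mm wide; open, the fingers measure 114 mm over their backs; the gripper's body (76 mm by 85 mm) begins 54 mm behind the grasp point. The pads swing forward as they close: fully open they stand 13 mm farther back than shut.
Start: joints at [1.069, 0.527, 1.433, -0, 1.181, -0.178], TCP at [198.817, 592.512, 404.71] pointing down, gripper open.
Joint ranges: [-3.08, 3.08], [-0.75, 2.2], [0.22, 2.44], [-1.43, 4.57], [0, 2.65], [-2.85, 2.85]. Speed limits (rad/s): [2.79, 2.79, 3.14, 3.14, 3.14, 3.14].

INTERFACE

Orientations are given as a unit quaternion [w, x, y, z].
In Python, from station import arm, eyes gives the robot as it stands. The module is installed in compiled form; this text tells all that it offers.
- The arm moves only by the tool servo_tool, never from a script. Its argument "rows" is a list that holds one entry, the list of rows, each a list of 5 numbers: the shift along the tool's x, y, z in mm, then the turn about the tool's z in degrees, then the finger opening in mm, from 0 to 85.4. A call has 1 to 8 rows; each row shifts and turns the commanded pose from where the row before left it, along the tool's axes as they then stand; what a row does not reach is not made up. A row lasts 1/12 s, in which the tool goes at most 41.7 mm and 7.16 degrees, less where a joint would pass 70% of its speed; a pose out of reach is approached as far as the arm can. A call with a gripper value outside its range is refused whole. The fingers move at their own pace and stop on an object; "grip_force" is the grip in N (left out, the last holds). Time passes only in rows, so rows that do not move let the fingers close. It gives the time, the measured TCP pose, the force, the opening and the grip force at its end, in the units of the state.
- arm.state(): the state, without advancing time (a new reading comes with each control period).
- eyes.camera(name): name is "scene" or "side" or "wrist"; returns the picture (400x640x3 uint8, red, green, blue); there is no depth.
- eyes.camera_model(name): a dict with "intrinsics" (3x3 intrinsics, pixels), "rvec" (rotation vector, rad) and "tvec" (3), from world to camera coordinates, as OpenCV has them. Camera axes: x right, y down, z forward; pixel columns grow to the right and rows downward; lengths in mm; the calibration is good to about 2 mm. A picture is of the moment at which its call begins: read the wrist's pose just before it. camera_model takes no time and is no camera call; for the wrist camera it gives the pose at the moment of the call.
- arm.close_job(): hands the job in; it is judged then, once.
The state is a dict: "clock": time; "joint_positions": joint angles; "qd": joint speeds; "joint_torque": joint torques, N m; "eef_pos": TCP position; "eef_rot": TCP orientation; "ft_force": force on the tool from outside, world axes, zero at the start; "wrist_torque": the same for the moment, N m; "gripper_width": finger opening in mm; "gripper_force": force on a finger pad.
Only numpy, scipy, OpenCV 4.12 (cv2) and the standard library are available. Lean on these libraries where they do the work, as an engineer would, in place of code of your own. Each camera call takes 0.05 s, during which the arm holds its last target. There are 200 camera calls.

TASK

The folding machine's control desk has to be reset: pull the blue flap on its sloping front down until it lies fully open, take the yellow pin punch out of the wooden stand by its sleeve, and with its slim tip reach through the round hole in the service plate behind the flap and press the recessed red reset button all the way down. Finish while still holding the punch and keeping the button fully pressed (a colleague then switches the power back on): do not let go. Leave the other two punches in the stand, and the mallet and the snips where they lie.

Things in the scene. Friction and masses are not known exactly. Their poses are not given: they have to be found in the camera images.
- desk: Fixed grey control desk, 280 deep (x) x 340 wide (y) mm; origin: centre of its underside; x from its low front to its back. The fascia rises at 20 degrees from 105 mm at the front edge to 185 mm, 220 mm further back; then a flat top. Left half (+y): service bay, 144 mm wide, under the blue flap. Right half: display, keypad, red stop button 32 mm proud.
- flap (a joint): Blue flap's angle, rad: 0 shut, flush with the fascia; grows as it swings up and over to the front; 2.65 at the stop: fully open, nearly level in front of the bay. 143 mm from lower-edge hinge to free edge, 141 wide, 4 thick, 0.22 kg. No latch, light damped hinge; upright at 1.22: let go earlier it falls shut, beyond about 1.35 it falls open to the stop by itself in 1 to 1.5 s.
- flap_hinge (a point): Centre of the flap's lower edge, on the hinge axis (which runs along y, the desk's width). The axes turn with the flap: x from the hinge towards the free edge, y along the hinge to the left, z out of the flap's outer face.
- flap_handle (a point): Middle of the flap's D-handle: round steel bar 10 mm thick, 84 mm long along y, 130 mm from the hinge, its centre 35 mm above the flap's outer face (30 mm free beneath); 14 mm of flap lie beyond it. Axes as flap_hinge; with the flap shut, z leans 20 degrees from vertical towards the desk's front.
- reset_hole (a point): Centre of the mouth of the round hole in the service plate; x up the slope, y left, z straight out of the plate (20 degrees from vertical, to the desk's front). 12 mm wide, 1.5 mm chamfer, red ring round it; 16 mm straight down to the button's top. Plate parallel to the fascia, 18 mm below it. 68 mm upslope of the flap's hinge, 22 mm right (-y) of the flap's centre line; hidden by the shut flap.
- reset_button (a joint): How far the red button is pressed, m: 0 out, 0.005 fully down (its stop). Spring: 1.5 N to start, 5 N fully down. Its cap is 15 mm across, moving along the hole's axis; its top starts 16 mm below the mouth of the hole.
- pin_punch: Pin punch with a yellow sleeve, 143 mm long, 0.08 to 0.17 kg. Origin: centre of its tip; z from tip to head. Blunt steel pin 6 mm thick for the first 45 mm, yellow sleeve 16 mm thick with black rings from 45 to 130 mm, steel head 13 mm thick to 143 mm. Stands tip down in the stand: pin in a hole, sleeve resting on the stand's top.
- stand: Wooden stand, fixed to the bench, 60 (x) x 190 (y) x 60 mm high; origin: centre of its underside. Three holes 11 mm in diameter, 50 mm deep, in a row along y, at y = -60, 0 and 60 mm; one punch stands in each, in any order.
- centre_punch: Centre punch with a red sleeve, to be left alone: the same sleeve and head, but a pointed nose only 14 mm long (too short to reach the button), 112 mm long in all. Origin: its tip, z towards the head. Stands in the stand.
- rivet_set: Rivet set with a blue sleeve, to be left alone: as the centre punch, but with a blunt nose 9 mm in diameter, 14 mm long. Origin: its tip, z towards the head. Stands in the stand.
- mallet: Wooden mallet, to be left alone: head 72 mm in diameter and 110 mm high standing on its face, handle 22 mm thick and 190 mm long, along -y at 60 mm height. Origin: centre of the head's underside.
- snips: Sheet metal snips with red handles, to be left alone: 230 mm long, 66 mm wide, 14 mm high, lying flat. Origin: on the bench beneath a point 25 mm behind the pivot; the handles point to -x.

How it is judged (in metres and radians):
On the way, in this order (a step that is already met when the one before it is completed fails the run):
1. the flap is pulled down, open to within 0.2 rad of its stop (value of joint flap above 2.45 rad), for 0.2 s.
2. the button is pressed at least 4 mm of its 5 mm by the tip of the pin punch, through the hole (value of joint reset_button above 0.004 m and z of pin_punch in the frame of reset_hole below -0.018 m and contact force between pin_punch and desk above 1 N and contact force between the fingers and pin_punch above 2 N), for 0.3 s.
At the end, for the whole second after the job is handed in: Flap within 0.2 rad of its stop; pin punch gripped (over 2 N), its tip in the hole over 18 mm below the plate, pushing with over 1 N, button pressed at least 4 of 5 mm; other punches within 20 mm, mallet and snips within 30 mm of their starts (all of step 2 and value of joint flap above 2.45 rad and x of pin_punch in the frame of reset_hole between -0.006 and 0.006 m and y of pin_punch in the frame of reset_hole between -0.006 and 0.006 m and distance of each of centre_punch, rivet_set from where it was at the start of the episode below 0.02 m and distance of each of mallet, snips from where it was at the start of the episode below 0.03 m); the arm keeps its last pose, push and grip.
It fails at once if one of the other two punches is pulled out of the stand or shifted by more than 20 mm (distance of any of centre_punch, rivet_set from where it was at the start of the episode above 0.02 m).
It fails at once if the mallet or the snips are shifted by more than 30 mm (distance of any of mallet, snips from where it was at the start of the episode above 0.03 m).
It also fails if it takes over 54 s, if anything falls off the work surface, if the arm or the gripper's body presses on something with over 40 N, if the wrist force passes 120 N, or if a joint passes its speed limit or range.

## Working session

There is one attempt and no reset: what is moved stays moved. The work goes in short steps, Python scripts to look and compute and a tool call to move; the robot and the scene stay as the last step left them, time stands still between calls to the robot, and variables do not carry over. Pictures are saved under pics/ and viewed, at most 10 in all, crops included, and the job is handed in when it is done.

Besides the shell and the picture viewer there is one more tool, called after "Call:" by a JSON object that holds its "method" and its "body", one argument or row to a line. servo_tool: Moves the arm, as the interface text tells. Its arguments: {"type":"object","properties":{"rows":{"type":"array","items":{"type":"array","items":{"type":"array","items":{"type":"number"}}}},"grip_force":{"type":"number"}},"required":["rows"]}

```bash
mkdir -p pics; cat > h.py <<'E'
import numpy as np, cv2
from scipy.spatial.transform import Rotation as R
from station import arm, eyes
def cam(n):
    m=eyes.camera_model(n); return np.array(m["intrinsics"],float),R.from_rotvec(np.ravel(m["rvec"])).as_matrix(),np.ravel(m["tvec"])
def ray(n,px):
    K,Rm,t=cam(n); d=Rm.T@np.linalg.solve(K,[px[0],px[1],1]); return -Rm.T@t,d
def onz(n,px,z):
    o,d=ray(n,px); return o+d*(z-o[2])/d[2]
def proj(n,p):
    K,Rm,t=cam(n); q=K@(Rm@np.array(p,float)+t); return q[:2]/q[2]
def tri(obs):
    A=0;b=0
    for n,px in obs:
        o,d=ray(n,px); d/=np.linalg.norm(d); P=np.eye(3)-np.outer(d,d); A=A+P; b=b+P@o
    return np.linalg.solve(A,b)
def save(n,f,crop=None,k=1):
    im=eyes.camera(n)
    if crop: x0,y0,x1,y1=crop; im=im[y0:y1,x0:x1]
    im=cv2.resize(im,None,fx=k,fy=k,interpolation=cv2.INTER_CUBIC); cv2.imwrite("pics/"+f,im[:,:,::-1])
def tool():
    s=arm.state(); w,x,y,z=s["eef_rot"]; return np.array(s["eef_pos"]),R.from_quat([x,y,z,w]).as_matrix()
E
python3 - <<'E'
from h import *
a=eyes.camera("scene");b=eyes.camera("side")
cv2.imwrite("pics/a.png",a[:,:,::-1]);cv2.imwrite("pics/b.png",b[:,:,::-1])
for n in("scene","side","wrist"):
    K,Rm,t=cam(n);print(n,K[0,0],-Rm.T@t,Rm[2])
print(arm.pinch_z,arm.state());print(tool()[1])
E
```

```text
scene 377.81723338454486 [1264.83144803  354.73974212 1064.63850211] [-0.60205298 -0.3329166  -0.72574014]
side 484.2540628441531 [  33.83447146 1011.57188458  794.95928838] [ 0.33421651 -0.80314862 -0.49320545]
wrist 307.16112834645946 [136.48898466 613.88096015 373.19826941] [ 0.24348568 -0.08379051 -0.96627836]
154.70000000000002 {'clock': 0.1, 'joint_positions': array([ 1.06852112e+00,  5.28378329e-01,  1.43377865e+00, -7.57616383e-06,
        1.18140068e+00, -1.78493348e-01]), 'qd': array([ 0.00108773, -0.00267349, -0.00143722,  0.00139014,  0.00125826,
        0.00097398]), 'joint_torque': array([-4.47111561e-04, -4.43307066e+01, -1.78586662e+01, -2.29974812e-04,
        3.85032239e-03, -2.97473065e-06]), 'eef_pos': array([198.66352355, 592.25841886, 403.8265649 ]), 'eef_rot': array([-3.24704568e-04,  1.61183198e-01,  9.86924015e-01, -9.27299098e-04]), 'ft_force': array([ 0.35398609,  0.49233092, -0.4310519 ]), 'wrist_torque': array([-0.00627946,  0.02075866,  0.0119361 ]), 'gripper_force': 0.0, 'gripper_width': 85.46978059867197}
[[-9.48039742e-01  3.18150536e-01 -9.39847541e-04]
 [ 3.18151740e-01  9.48038234e-01 -1.72567366e-03]
 [ 3.41987404e-04 -1.93502134e-03 -9.99998069e-01]]
```

View pics/a.png

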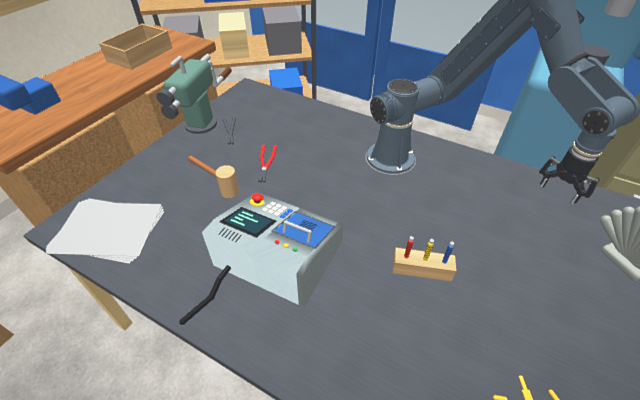

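View pics/b.png

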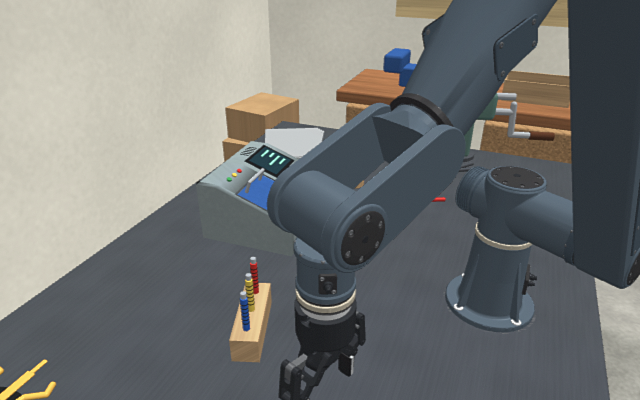

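```bash
python3 - <<'E'
import cv2,numpy as np
a=cv2.imread("pics/a.png");b=cv2.imread("pics/b.png")
c=cv2.resize(a[185:305,200:360],None,fx=5,fy=4.9,interpolation=2) if 0 else cv2.resize(a[185:305,200:360],None,fx=3.5,fy=3.5,interpolation=2)
d=cv2.resize(a[235:285,385:465],None,fx=3,fy=3,interpolation=2)
o=np.zeros((600,800,3),np.uint8)
o[:420,:560]=c; o[440:590,:240]=d
e=cv2.resize(b[250:365,225:280],None,fx=3,fy=3,interpolation=2); o[0:345,570:735]=e
f=cv2.resize(b[130:210,195:295],None,fx=3,fy=3,interpolation=2); o[355:595,500:800]=f
cv2.imwrite("pics/c.png",o)
E
```

```text
(no output)
```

View pics/c.png

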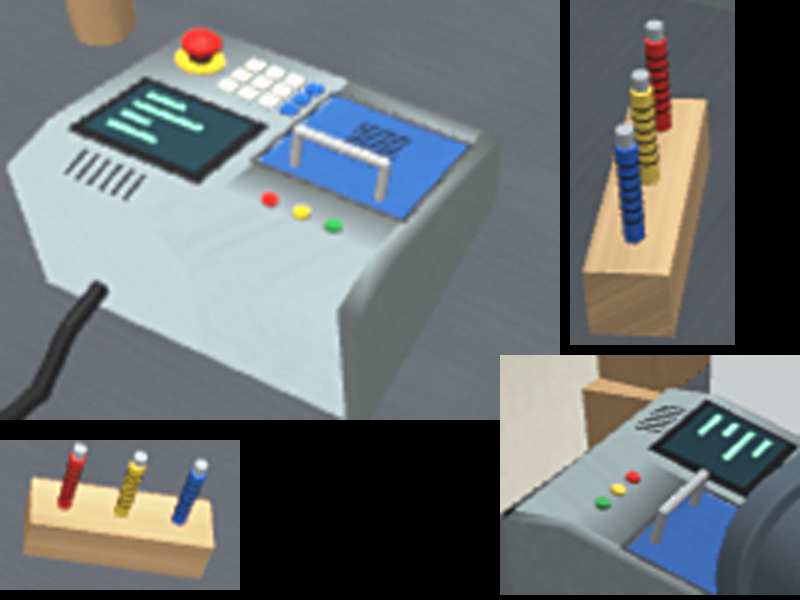

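```bash
python3 - <<'E'
from h import *
np.set_printoptions(precision=1,suppress=True)
print("handleL",tri([("scene",(310.9,230.7)),("side",(247.3,183.3))]))
print("handleR",tri([("scene",(284.9,221.6)),("side",(263.3,170.3))]))
for p in [(315.7,247.3),(272.9,230.1)]: print("free",onz("scene",p,178))
for p in [(334.3,227.3),(295.1,212.1)]: print("hinge",onz("scene",p,118))
print("head",tri([("scene",(431.7,240)),("side",(248.3,275))]),"bot",tri([("scene",(425.7,259.7)),("side",(252,311))]))
for p in [(396,248),(393.3,264.3),(456,270.3)]: print("stand",onz("scene",p,60))
E
```

```text
handleL [664.4  -7.6 195.7]
handleR [666.8 -98.7 191.9]
free [696.2  25.8 178. ]
free [ 704.1 -118.3  178. ]
hinge [558.5  16.3 118. ]
hinge [ 564.9 -129.2  118. ]
head [486.2 309.1 157.7] bot [485.5 310.7  57.3]
stand [493.2 213.   60. ]
stand [557.3 229.   60. ]
stand [481.6 408.5  60. ]
```

Call:
{"method": "servo_tool", "body": {
  "rows": [
    [[0, 0, 0, -7.1, 0], [0, 0, 0, -7.1, 0], [0, 0, 0, -7.1, 0], [-19, -28, 0, 0, 0], [-19, -28, 0, 0, 0], [-19, -28, 0, 0, 0], [-19, -28, 0, 0, 0], [-19, -28, 0, 0, 0]]
  ]
}}

```text
clock: 0.77
eef_pos: [300.8, 455.9, 404.3]
eef_rot: [-0.0, -0.024, 1.0, -0.0]
ft_force: [0.4, 0.5, 0.0]
gripper_width: -0.1
gripper_force: 0.0
```

Call:
{"method": "servo_tool", "body": {
  "rows": [
    [[-19, -28, 0, 0, 0], [-19, -28, 0, 0, 0], [-19, -28, 0, 0, 0], [-19, -28, 0, 0, 0], [-19, -28, 0, 0, 0], [-19, -28, 0, 0, 0], [-19, -28, 0, 0, 0], [-19, -28, 0, 0, 0]]
  ]
}}

```text
clock: 1.43
eef_pos: [463.6, 239.2, 404.4]
eef_rot: [-0.0, -0.024, 1.0, -0.0]
ft_force: [0.3, 1.4, -0.1]
gripper_width: -0.2
gripper_force: 0.0
```

Call:
{"method": "servo_tool", "body": {
  "rows": [
    [[-19, -28, 0, 0, 0], [-19, -28, 0, 0, 0], [-19, -28, 0, 0, 0], [-19, -28, 0, 0, 0], [-19, -28, 0, 0, 0], [-19, -28, 0, 0, 0], [-19, -28, 0, 0, 0], [-19, -28, 0, 0, 0]]
  ]
}}

```text
clock: 2.1
eef_pos: [626.2, 22.8, 404.2]
eef_rot: [-0.001, -0.024, 1.0, 0.0]
ft_force: [1.6, 0.3, -0.7]
gripper_width: 0.1
gripper_force: 0.0
```

```bash
python3 - <<'E'
from h import *
print(arm.pinch_z,tool(),arm.state()["clock"])
w=eyes.camera("wrist");s=eyes.camera("side")
o=np.zeros((600,800,3),np.uint8)
o[:400,:640]=w; o[400:,:400]=cv2.resize(s[120:220,180:380],None,fx=2,fy=2,interpolation=2)
cv2.imwrite("pics/d.png",o[:,:,::-1])
for p in [(666,-53,194)]: print(proj("wrist",p),proj("side",p))
E
```

```text
154.70000000000002 (array([626.16649412,  22.78940619, 404.16774922]), array([[-9.98862610e-01, -4.76660098e-02, -1.19909693e-03],
       [-4.76663531e-02,  9.98863280e-01,  2.59292957e-04],
       [ 1.18537444e-03,  3.16154618e-04, -9.99999247e-01]])) 2.1
[206.00484814 276.04961344] [255.62000639 176.30318893]
```

View pics/d.png

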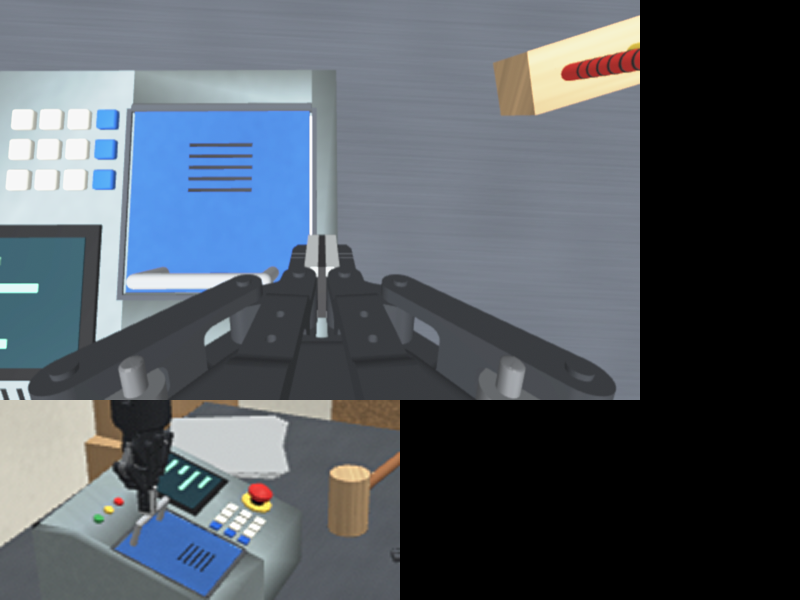

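Call:
{"method": "servo_tool", "body": {
  "rows": [
    [[-20.3, -27, 0, 0, 0], [-20.3, -27, 0, 0, 0], [-20.3, -27, 0, 0, 0], [0, 0, 16, 0, 0], [0, 0, 16, 0, 0], [0, 0, 15, 0, 0], [0, 0, 0, 0, 0]]
  ]
}}

```text
clock: 2.78
eef_pos: [688.7, -53.1, 353.3]
eef_rot: [-0.004, -0.024, 1.0, 0.001]
ft_force: [-0.8, 0.1, 0.1]
gripper_width: 0.3
gripper_force: 0.0
```

```bash
python3 - <<'E'
from h import *
w=eyes.camera("wrist");s=eyes.camera("side")
o=np.zeros((600,800,3),np.uint8)
o[:400,:640]=w; o[400:,:400]=cv2.resize(s[120:220,180:380],None,fx=2,fy=2,interpolation=2)
cv2.imwrite("pics/e.png",o[:,:,::-1])
# arc relative: finger displacement for bar angle steps
for a in range(35,131,8):
    print(a,np.round([134.6*np.cos(np.radians(a))-110.2,134.6*np.sin(np.radians(a))-77.4]))
E
```

```text
35 [ 0. -0.]
43 [-12.  14.]
51 [-25.  27.]
59 [-41.  38.]
67 [-58.  46.]
75 [-75.  53.]
83 [-94.  56.]
91 [-113.   57.]
99 [-131.   56.]
107 [-150.   51.]
115 [-167.   45.]
123 [-184.   35.]
```

View pics/e.png

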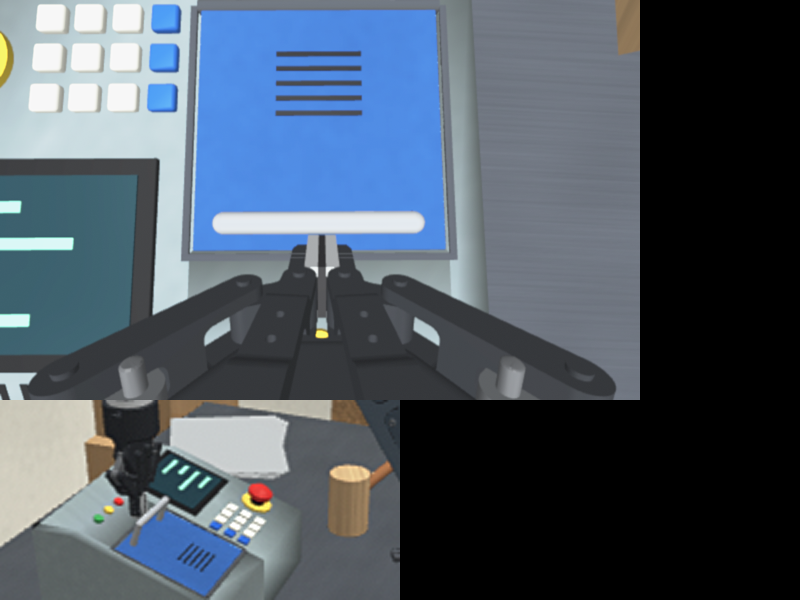

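Call:
{"method": "servo_tool", "body": {
  "rows": [
    [[6, 0, 0, 0, 0], [6, 0, -7, 0, 0], [6, 0, -7, 0, 0], [6.5, 0, -6.5, 0, 0], [6.5, 0, -6.5, 0, 0], [8, 0, -5.5, 0, 0], [8, 0, -5.5, 0, 0], [8.5, 0, -4, 0, 0]]
  ]
}}

```text
clock: 3.55
eef_pos: [634.7, -56.4, 402.1]
eef_rot: [0.002, -0.024, 1.0, -0.001]
ft_force: [3.2, -0.0, 2.6]
gripper_width: 0.3
gripper_force: 1.7
```

Call:
{"method": "servo_tool", "body": {
  "rows": [
    [[8.5, 0, -4, 0, 0], [8.5, 0, -3.5, 0, 0], [8.5, 0, -3.5, 0, 0], [9.5, 0, -1.5, 0, 0], [9.5, 0, -1.5, 0, 0], [9.5, 0, -0.5, 0, 0], [9.5, 0, -0.5, 0, 0], [9, 0, 0.5, 0, 0]]
  ]
}}

```text
clock: 4.22
eef_pos: [561.1, -59.8, 413.8]
eef_rot: [-0.001, -0.024, 1.0, 0.0]
ft_force: [0.9, -0.3, 0.3]
gripper_width: -0.1
gripper_force: 0.4
```

```bash
python3 - <<'E'
from h import *
print(arm.state()["ft_force"])
w=eyes.camera("wrist");s=eyes.camera("side")
o=np.zeros((600,800,3),np.uint8)
o[:400,:640]=w; o[400:,:400]=cv2.resize(s[120:220,180:380],None,fx=2,fy=2,interpolation=2)
cv2.imwrite("pics/f.png",o[:,:,::-1])
E
```

```text
[ 0.87811069 -0.26498843  0.2557518 ]
```

View pics/f.png

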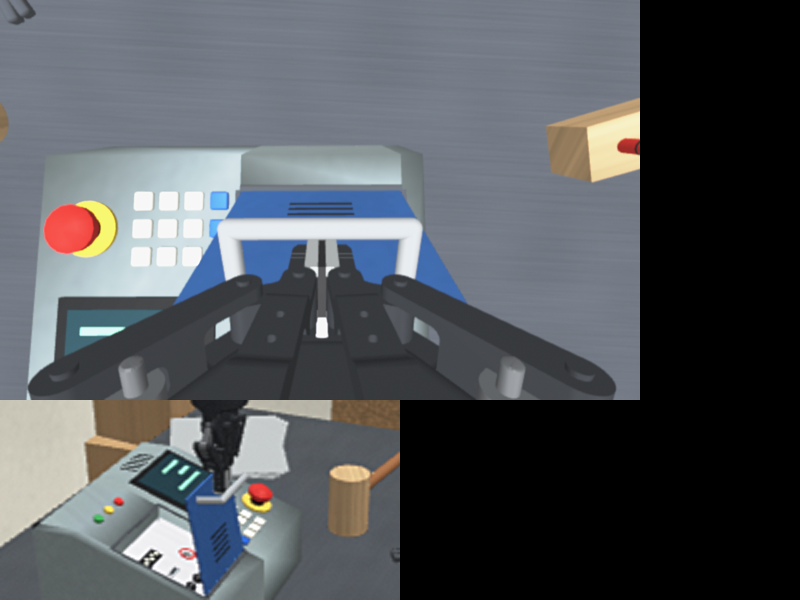

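Call:
{"method": "servo_tool", "body": {
  "rows": [
    [[9, 0, 1.5, 0, 0], [9, 0, 2, 0, 0], [9, 0, 2.5, 0, 0], [9, 0, 3, 0, 0], [9, 0, 3, 0, 0], [9, 0, 3, 0, 0], [9, 0, 3, 0, 0], [4, 0, 0, 0, 0]]
  ]
}}

```text
clock: 4.98
eef_pos: [493.6, -62.8, 395.3]
eef_rot: [-0.002, -0.024, 1.0, 0.001]
ft_force: [-1.1, -0.6, 0.4]
gripper_width: 0.2
gripper_force: 0.1
```

Call:
{"method": "servo_tool", "body": {
  "rows": [
    [[0, 0, -30, 0, 0], [0, 0, -40, 0, 0], [0, 0, -30, 0, 0], [0, 10, 0, 0, 0], [0, 30, 0, 0, 0], [0, 30, 0, 0, 0], [0, 40, 0, 0, 30], [0, 40, 0, 0, 40]]
  ]
}}

```text
clock: 5.65
eef_pos: [487.7, 87.8, 495.9]
eef_rot: [-0.0, -0.023, 1.0, 0.0]
ft_force: [1.0, 0.4, -0.6]
gripper_width: 23.0
gripper_force: 0.0
```

```bash
python3 - <<'E'
from h import *
print(tool())
K,Rm,t=cam("wrist");print(-Rm.T@t)
w=eyes.camera("wrist");s=eyes.camera("side");c=eyes.camera("scene")
o=np.zeros((600,800,3),np.uint8)
o[:400,:640]=w; o[400:,:400]=cv2.resize(s[120:220,180:380],None,fx=2,fy=2,interpolation=2)
o[400:,400:]=cv2.resize(c[185:285,200:400],None,fx=2,fy=2,interpolation=2)
cv2.imwrite("pics/g.png",o[:,:,::-1])
E
```

```text
(array([487.6926512 ,  87.83298892, 495.92791806]), array([[-9.98943888e-01, -4.59456561e-02, -3.24542339e-04],
       [-4.59456640e-02,  9.98943940e-01,  1.66945146e-05],
       [ 3.23432563e-04,  3.15881965e-05, -9.99999947e-01]]))
[422.20725058  85.79139646 465.29563139]
```

View pics/g.png

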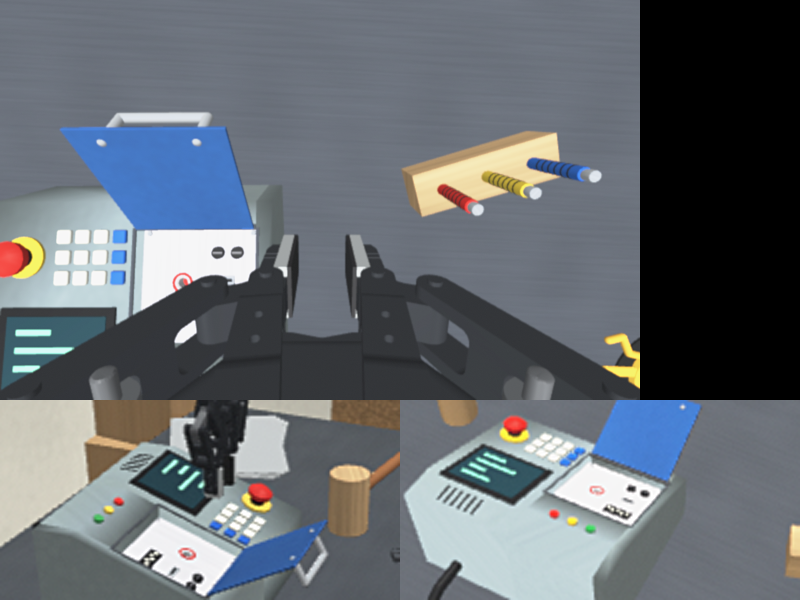

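```bash
python3 - <<'E'
from h import *
np.set_printoptions(precision=1,suppress=True)
o=[("wrist",(183,282)),("side",(274,196.3)),("scene",(298.5,230.5))]
print("hole",tri(o),tri(o[:2]),tri(o[::2]),tri(o[1:]))
hz=tri(o)[2]
for n,p in o: print(onz(n,p,hz), onz(n,p,122))
print("yel head",onz("wrist",(535,193),158),"sleeve bot",onz("wrist",(487,178),62))
print("red head",onz("wrist",(476,209),158),"blue head",onz("wrist",(594,176),158))
for p in [(403,170),(421,216),(556,132)]: print(onz("wrist",p,60))
E
```

```text
hole [627.4 -76.7 123.1] [621.1 -70.3 131.4] [629.  -75.9 120.7] [627.2 -78.7 122.6]
[627.4 -74.2 123.1] [628.1 -74.7 122. ]
[627.  -83.3 123.1] [627.9 -85.1 122. ]
[630.4 -75.4 123.1] [629.7 -75.9 122. ]
yel head [484.4 310.2 158. ] sleeve bot [487.1 311.4  62. ]
red head [504.7 252.8 158. ] blue head [463.7 365.9 158. ]
[482.7 198.8  60. ]
[545.3 231.5  60. ]
[422.9 389.8  60. ]
```

Call:
{"method": "servo_tool", "body": {
  "rows": [
    [[0, 0, 0, -5.8, 42], [0, 0, 0, -5.8, 42], [0, 0, 0, -5.8, 42], [-9.2, 26.2, 0, 0, 42], [-9.2, 26.2, 0, 0, 42], [-9.2, 26.2, 0, 0, 42], [-9.2, 26.2, 0, 0, 42], [-9.2, 26.2, 0, 0, 42]]
  ]
}}

```text
clock: 6.47
eef_pos: [486.7, 225.4, 495.8]
eef_rot: [-0.0, -0.174, 0.985, -0.0]
ft_force: [0.8, 0.5, -0.0]
gripper_width: 41.8
gripper_force: 0.0
```

Call:
{"method": "servo_tool", "body": {
  "rows": [
    [[-9.2, 26.2, 0, 0, 42], [-9.2, 26.2, 0, 0, 42], [-9.2, 26.2, 0, 0, 42], [0, 0, 20, 0, 42], [0, 0, 30, 0, 42], [0, 0, 30, 0, 42], [0, 0, 20, 0, 42], [0, 0, 0, 0, 42]]
  ]
}}

```text
clock: 7.13
eef_pos: [484.3, 307.1, 391.2]
eef_rot: [-0.005, -0.174, 0.985, -0.001]
ft_force: [0.3, 0.1, -0.6]
gripper_width: 42.3
gripper_force: 0.0
```

```bash
python3 - <<'E'
from h import *
p,Q=tool();print(p,Q[:,0],arm.state()["gripper_width"])
w=eyes.camera("wrist");s=eyes.camera("side");c=eyes.camera("scene")
for q in [(485,310,158),(485,310,60),p+Q@[0,0,154.7]]: print(proj("wrist",q))
o=np.zeros((600,800,3),np.uint8)
o[:400,:640]=w; o[400:,:400]=cv2.resize(s[120:220,180:380],None,fx=2,fy=2,interpolation=2)
o[400:,400:]=cv2.resize(c[185:285,200:400],None,fx=2,fy=2,interpolation=2)
cv2.imwrite("pics/h.png",o[:,:,::-1])
E
```

```text
[484.26703441 307.07489119 391.23566674] [-0.93924604 -0.3430713   0.01090679] 42.2612899959861
[322.84947075 211.58754581]
[322.45753152 183.0244935 ]
[317.83725279 255.24297252]
```

View pics/h.png

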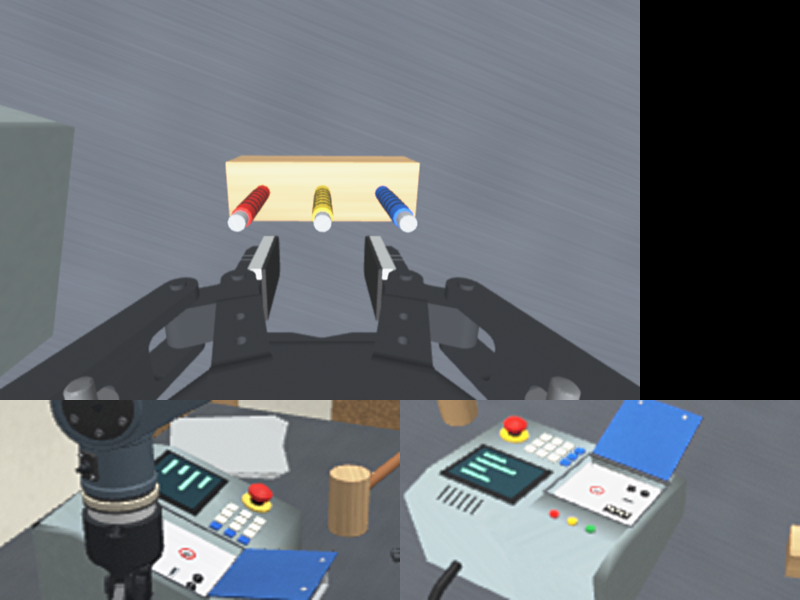

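```bash
cat >> h.py <<'E'
def yellow(n,box=None):
    im=eyes.camera(n); h=cv2.cvtColor(im,cv2.COLOR_RGB2HSV)
    m=((abs(h[...,0].astype(int)-26)<7)&(h[...,1]>150)&(h[...,2]>90)).astype(np.uint8)
    if box: k=np.zeros_like(m); x0,y0,x1,y1=box; k[y0:y1,x0:x1]=1; m*=k
    c,l,s,ce=cv2.connectedComponentsWithStats(cv2.morphologyEx(m,cv2.MORPH_CLOSE,np.ones((7,7))))
    return [(s[i],ce[i]) for i in range(1,c) if s[i][4]>60],im
E
python3 - <<'E'
from h import *
p,Q=tool();print(p,Q[:,2])
c,im=yellow("wrist",(270,150,375,250));print(c)
g=im[180:245,300:345].astype(int); m=(g.min(2)>200); ys,xs=np.nonzero(m); print("head",xs.mean()+300,ys.mean()+180,len(xs),ys.min()+180,ys.max()+180)
hp=(xs.mean()+300,ys.mean()+180);print(onz("wrist",hp,158)); print(proj("wrist",(485,310,158)))
for z in (60,145): print(z,proj("wrist",(485,310,z)))
E
```

```text
[486.15431296 308.32037853 397.00691026] [ 1.42629712e-03  2.70777926e-04 -9.99998946e-01]
[(array([312, 179,  19,  26, 278], dtype=int32), array([321.20863309, 190.89208633]))]
head 321.06726457399105 213.2421524663677 223 205 221
[487.24170065 309.705245   158.        ]
[322.53965026 210.55498494]
60 [322.23207794 182.19458751]
145 [322.48435628 205.4564785 ]
```

Call:
{"method": "servo_tool", "body": {
  "grip_force": 20,
  "rows": [
    [[0, 1, 25, 0, 42], [0, 0, 30, 0, 42], [0, 0, 30, 0, 42], [0, 0, 25, 0, 42], [0, 0, 12, 0, 42], [0, 0, 0, 0, 42], [0, 0, 0, 0, 30], [0, 0, 0, 0, 5]]
  ]
}}

```text
clock: 8.0
eef_pos: [485.9, 310.1, 276.2]
eef_rot: [0.002, -0.175, 0.985, 0.0]
ft_force: [-0.1, -3.1, 1.1]
gripper_width: 19.0
gripper_force: 0.6
```

Call:
{"method": "servo_tool", "body": {
  "rows": [
    [[0, 0, 0, 0, 5], [0, 0, 0, 0, 5], [0, 0, 0, 0, 5], [0, 0, 0, 0, 5]]
  ]
}}

```text
clock: 8.33
eef_pos: [485.7, 310.2, 276.1]
eef_rot: [0.002, -0.175, 0.985, 0.0]
ft_force: [-0.1, -0.7, 6.7]
gripper_width: 15.7
gripper_force: 22.5
```

Call:
{"method": "servo_tool", "body": {
  "rows": [
    [[0, 0, -10, 0, 5], [0, 0, -12, 0, 5], [0, 0, -11, 0, 5], [0, 0, 0, 0, 5], [0, 0, 0, 0, 5]]
  ]
}}

```text
clock: 8.75
eef_pos: [484.8, 309.9, 308.0]
eef_rot: [0.001, -0.175, 0.985, 0.0]
ft_force: [-0.3, 0.1, -0.9]
gripper_width: 15.5
gripper_force: 21.9
```

Call:
{"method": "servo_tool", "body": {
  "rows": [
    [[5, 0, 0, 0, 5], [5, 0, 0.5, 0, 5], [5, 0, 0.5, 0, 5], [5, 0, 1, 0, 5], [5, 0, 1, 0, 5], [4, 0, 1.5, 0, 5], [3, 0, 1.5, 0, 5], [0, 0, 0, 0, 5]]
  ]
}}

```text
clock: 9.42
eef_pos: [454.0, 298.5, 300.8]
eef_rot: [-0.001, -0.175, 0.985, -0.0]
ft_force: [3.1, -1.9, 0.2]
gripper_width: 15.0
gripper_force: 22.8
```

```bash
python3 - <<'E'
from h import *
print(tool()[0],arm.state()["ft_force"],arm.state()["gripper_force"])
w=eyes.camera("wrist");s=eyes.camera("side");c=eyes.camera("scene")
o=np.zeros((600,800,3),np.uint8)
o[:320,:480]=w[60:380,80:560]
o[:300,500:]=cv2.resize(c[220:295,390:465],None,fx=4,fy=4,interpolation=2)
o[330:600,:800]=cv2.resize(s[190:370,150:450],None,fx=2.667,fy=1.5,interpolation=2)
cv2.imwrite("pics/i.png",o[:,:,::-1])
E
```

```text
[453.96872032 298.48692181 300.84390141] [ 3.13534063 -1.8534006   0.19847352] 22.80859261751175
```

View pics/i.png

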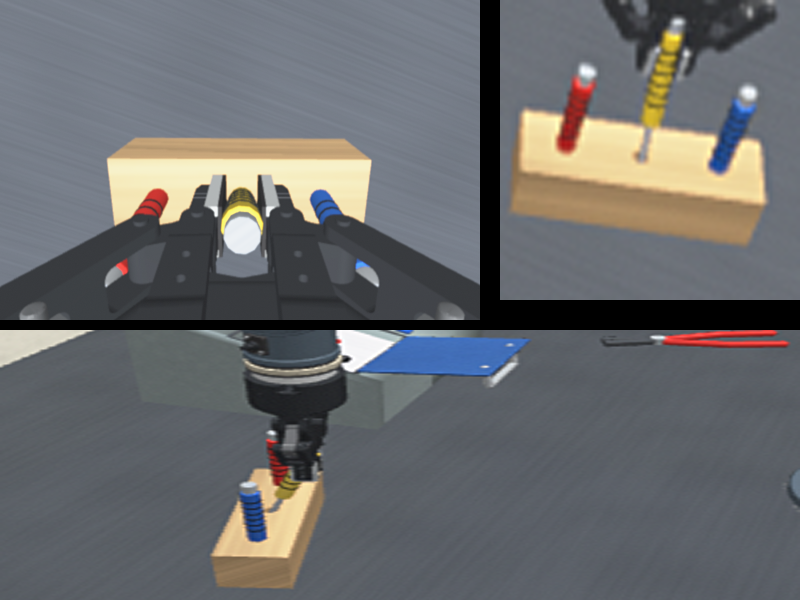

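Call:
{"method": "servo_tool", "body": {
  "grip_force": 80,
  "rows": [
    [[0, 0, 0, 0, 5], [0, 0, 0, 0, 5], [3.4, 0, -9.4, 0, 5], [3.4, 0, -9.4, 0, 5], [3.4, 0, -9.4, 0, 5], [3.4, 0, -9.4, 0, 5], [0, 0, -25, 0, 5], [0, 0, -25, 0, 5]]
  ]
}}

```text
clock: 10.23
eef_pos: [440.3, 293.8, 389.4]
eef_rot: [-0.002, -0.175, 0.985, -0.0]
ft_force: [0.6, 1.0, -1.6]
gripper_width: 13.9
gripper_force: 78.0
```

Call:
{"method": "servo_tool", "body": {
  "rows": [
    [[0, 0, -25, 0, 5], [0, 0, -25, 0, 5], [0, 0, 0, 5.5, 5], [0, 0, 0, 5.5, 5], [0, 0, 0, 5.5, 5], [-9.6, -31.7, 0, 0, 5], [-9.6, -31.7, 0, 0, 5], [-9.6, -31.7, 0, 0, 5]]
  ]
}}

```text
clock: 10.9
eef_pos: [475.5, 200.6, 439.6]
eef_rot: [-0.001, -0.033, 0.999, 0.0]
ft_force: [0.7, 0.0, -2.1]
gripper_width: 14.2
gripper_force: 78.2
```

Call:
{"method": "servo_tool", "body": {
  "rows": [
    [[-9.6, -31.7, 0, 0, 5], [-9.6, -31.7, 0, 0, 5], [-9.6, -31.7, 0, 0, 5], [-9.6, -31.7, 0, 0, 5], [-9.6, -31.7, 0, 0, 5], [-9.6, -31.7, 0, 0, 5], [0, 0, 0, 0, 5], [0, 0, 0, 0, 5]]
  ]
}}

```text
clock: 11.57
eef_pos: [546.0, 13.6, 439.3]
eef_rot: [-0.001, -0.03, 1.0, 0.0]
ft_force: [-0.5, 0.5, -1.4]
gripper_width: 14.1
gripper_force: 78.4
```

```bash
cat >> h.py <<'E'
def ring(n,p0=(629,-77,122),r=22):
    im=eyes.camera(n); u,v=np.round(proj(n,p0)).astype(int); x0,y0=max(u-r,0),max(v-r,0)
    g=im[y0:v+r,x0:u+r].astype(int); m=(g[...,0]-np.maximum(g[...,1],g[...,2])>25).astype(np.uint8)
    ys,xs=np.nonzero(m); 
    if len(xs)<4: return None,len(xs),im
    # ring bbox centre and centroid
    return (xs.mean()+x0,ys.mean()+y0,(xs.min()+xs.max())/2+x0,(ys.min()+ys.max())/2+y0),len(xs),im
E
python3 - <<'E'
from h import *
np.set_printoptions(precision=1,suppress=True)
p,Q=tool();print(p,np.degrees(np.arctan2(-Q[0,1],Q[1,1])),arm.state()["clock"])
o=[]
for n in("wrist","side","scene"):
    r,k,im=ring(n);print(n,r,k,proj(n,(629,-77,122)),proj(n,p+Q@[-36,0,254.3]))
    cv2.imwrite(f"pics/j_{n}.png",im[:,:,::-1])
    if r: print(onz(n,r[2:],122)); o.append((n,r[2:]))
if len(o)>1: print(tri(o))
E
```

```text
[546.   13.6 439.3] 3.4600105238883105 11.5667
wrist (np.float64(225.81593406593407), np.float64(262.13461538461536), np.float64(225.5), np.float64(262.0)) 364 [225.2 263.4] [318.4 251.7]
[627.5 -76.7 122. ]
side (np.float64(273.3333333333333), np.float64(196.53333333333333), np.float64(273.0), np.float64(196.5)) 30 [272.4 197.5] [271.1 195.4]
[630.1 -82.9 122. ]
scene (np.float64(289.2051282051282), np.float64(235.66666666666666), np.float64(289.0), np.float64(237.5)) 39 [298.3 230.2] [331.4 218.4]
[668.6 -87.1 122. ]
[645.1 -94.9 101. ]
```

Call:
{"method": "servo_tool", "body": {
  "rows": [
    [[-9, -31.5, 0, 0, 5], [-9, -31.5, 0, 0, 5], [-9, -31.5, 7, 0, 5], [0, 0, 7, 0, 5], [0, 0, 5, 0, 5], [0, 0, 0, 0, 5], [0, 0, 0, 0, 5], [0, 0, 0, 0, 5]]
  ]
}}

```text
clock: 12.38
eef_pos: [579.0, -76.0, 420.1]
eef_rot: [-0.0, -0.033, 0.999, 0.0]
ft_force: [-0.4, 0.0, -1.0]
gripper_width: 13.9
gripper_force: 78.6
```

```bash
python3 - <<'E'
from h import *
np.set_printoptions(precision=1,suppress=True)
p,Q=tool();print(p,np.degrees(np.arctan2(-Q[0,1],Q[1,1])),arm.state()["clock"])
T=p+Q@[-36,0,254.3]; P=p+Q@[0,0,154.7]; print("tip pred",T)
ims={}
for n in("wrist","side","scene"):
    r,k,im=ring(n,(628,-76.5,122),20 if n=="wrist" else 10);ims[n]=im
    print(n,r,k,proj(n,(628,-76.5,122)),"tip",proj(n,T),"pinch",proj(n,P))
    if r: print(onz(n,r[2:],122))
o=np.zeros((600,800,3),np.uint8)
def put(n,box,k,x,y):
    x0,y0,x1,y1=box; g=cv2.resize(ims[n][y0:y1,x0:x1],None,fx=k,fy=k,interpolation=2); o[y:y+g.shape[0],x:x+g.shape[1]]=g
put("wrist",(180,160,460,360),1.4,0,0)
put("side",(240,140,310,215),5,400,0)
put("scene",(260,180,360,255),4,0,295)
cv2.imwrite("pics/k.png",o[:,:,::-1])
E
```

```text
[579.  -76.  420.1] 3.767507049651146 12.3833
tip pred [614.8 -73.6 165.7]
wrist (np.float64(316.36690647482015), np.float64(240.71223021582733), np.float64(317.0), np.float64(243.0)) 278 [316.6 243.8] tip [320.6 250.4] pinch [319.8 269.3]
[627.2 -76.2 122. ]
side (np.float64(273.3666666666667), np.float64(196.43333333333334), np.float64(273.0), np.float64(196.5)) 30 [272.6 197.6] tip [275.6 185.4] pinch [286.3 154.8]
[630.1 -82.9 122. ]
scene (np.float64(298.1904761904762), np.float64(229.8095238095238), np.float64(298.5), np.float64(230.0)) 21 [298.6 230.1] tip [301.1 218.8] pinch [305.6 188.9]
[627.9 -77.  122. ]
```

View pics/k.png

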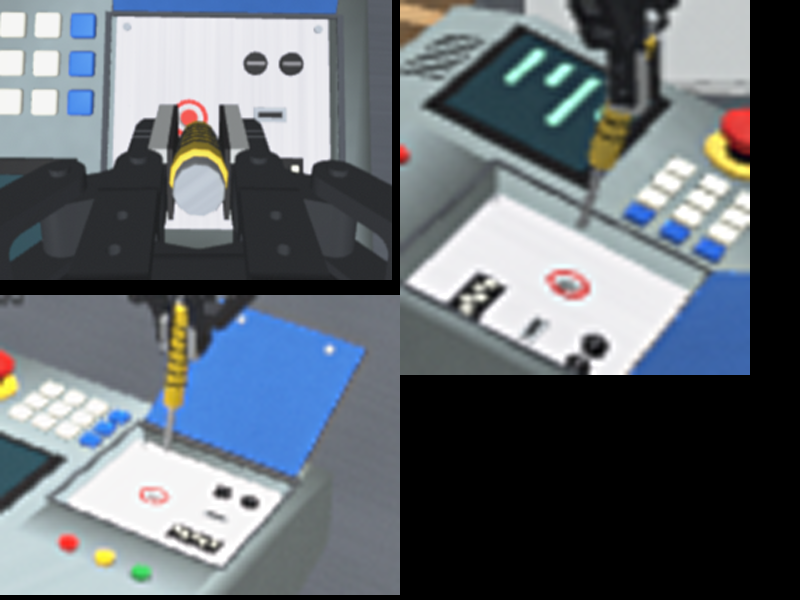

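```bash
python3 - <<'E'
from h import *
np.set_printoptions(precision=1,suppress=True)
p,Q=tool()
tip=tri([("side",(276.2,185.6)),("scene",(302,217.3))]); hole=tri([("side",(273.5,196.5)),("scene",(298.5,230))])
print(p,tip,hole,tip-hole, "tip in tool",Q.T@(tip-p))
for a in (14,17,20,23):
    t=np.radians(a); print(a,proj("wrist",p+Q@[37*np.sin(t),0,154.7-37*np.cos(t)]),proj("scene",p+Q@[-106*np.sin(t),0,154.7+106*np.cos(t)]),proj("side",p+Q@[-106*np.sin(t),0,154.7+106*np.cos(t)]))
E
```

```text
[579.3 -76.7 420.4] [611.  -72.  167.8] [627.3 -78.  123.5] [-16.3   6.   44.3] tip in tool [-31.8   2.7 252.6]
14 [318.3 297.9] [302.3 217.2] [279.  186.7]
17 [318.3 292. ] [301.5 218. ] [277.2 185.9]
20 [318.3 285.9] [300.7 218.8] [275.5 185.1]
23 [318.4 279.8] [300.  219.5] [273.8 184.2]
```

Call:
{"method": "servo_tool", "body": {
  "rows": [
    [[-1, -5, 0, 0, 5], [-3.1, 0, 8.5, 0, 5], [-3.1, 0, 8.5, 0, 5], [-3.1, 0, 8.5, 0, 5], [-3, 0, 8.3, 0, 5], [0, 0, 0, 0, 5], [0, 0, 0, 0, 5], [0, 0, 0, 0, 5]]
  ]
}}

```text
clock: 13.2
eef_pos: [593.1, -81.8, 385.7]
eef_rot: [-0.0, -0.032, 0.999, 0.0]
ft_force: [-0.4, -0.0, -0.9]
gripper_width: 14.0
gripper_force: 78.6
```

```bash
python3 - <<'E'
from h import *
np.set_printoptions(precision=1,suppress=True,linewidth=250)
p,Q=tool();T=p+Q@[-31,.5,256];print(p,T,arm.state()["ft_force"])
for n,c in(("side",(273.5,196.5)),("scene",(298.5,230))):
    im=eyes.camera(n).astype(int); u,v=np.round(c).astype(int)
    print(n,proj(n,T),proj(n,(627.5,-77,122.5)),"cols",u-10,"rows",v-16)
    g=im[v-16:v+7,u-10:u+14]
    for i,row in enumerate(g):
        print(v-16+i," ".join(("R%02d" if q[0]-max(q[1],q[2])>25 else "Y%02d" if min(q[0],q[1])-q[2]>40 else " %02d")%(q[1]//3) for q in row))
E
```

```text
[593.1 -81.8 385.7] [623.8 -79.3 129.7] [-0.4 -0.  -0.9]
side [274.2 195.1] [272.9 197.4] cols 264 rows 180
180  61  59  59  59  60  60  61  61  59  41  30 Y38 Y40 Y40 Y38 Y37 Y43  59  60  59  60  59  49  47
181  77  69  61  59  59  60  59  60  61  59  53 Y44 Y41 Y39 Y38 Y38  52  61  61  61  59  49  39  36
182  81  80  77  69  61  59  58  59  59  60  60  52 Y41 Y38 Y38 Y36  50  59  61  61  52  38  37  37
183  80  80  81  80  77  69  61  58  58  59  60  54  38  40  50  40  28  35  51  58  44  26  25  33
184  78  79  80  80  81  81  77  68  60  59  59  44  35  51  60  59  49  31  26  37  50  47  33  24
185  79  78  78  79  80  80  81  80  78  70  60  39  33  51  59  60  60  59  50  40  38  39  50  48
186  79  79  79  79  78  79  80  81  82  82  69  41  38  57  59  59  59  60  61  60  51  42  32  36
187  78  79  79  79  79  78  79  79  81  83  57  34  45  65  62  59  58  59  60  60  61  60  50  34
188  78  78  79  79  79  79  79  79  80  82  47  35  71  82  78  69  61  58  58  59  60  61  61  59
189  79  78  78  78  78  79  79  79  80  75  41  45  81  82  81  80  77  64  59  58  59  60 
[... 2959 characters left out ...]

230  82  81  81  81  82  82  78 R43  70  61  62  71  74 R55 R72  83  82  81  81  81  81  82  82  82
231  81  81  81  81  82  82  83 R70 R58 R67 R54 R58 R49 R57  79  82  82  81  81  81  81  82  82  82
232  81  81  81  81  82  82  82  83  84  80 R71 R71  74  84  83  82  81  81  81  81  82  82  82  82
233  81  81  81  82  82  82  82  82  82  83  83  83  83  82  82  81  81  81  82  82  82  82  82  80
234  82  82  82  82  82  82  82  82  82  82  82  82  82  82  82  81  82  82  82  82  82  82  78  66
235  84  83  82  82  82  82  82  82  82  82  82  82  81  81  82  82  82  82  82  82  82  82  80  75
236  81  85  84  83  82  82  82  82  82  82  82  82  82  82  83  82  83  83  83  83  82  82  82  83
```

```bash
python3 - <<'E'
from h import *
np.set_printoptions(precision=1,suppress=True)
tip=tri([("side",(273.2,193.6)),("scene",(298.0,227.6))]); hole=tri([("side",(273.2,196.6)),("scene",(298.6,230.1))])
d=tip-hole; y=np.radians(3.6);n=np.array([-.342*np.cos(y),-.342*np.sin(y),.94]);h=d@n
print(tip,hole,d,h,d-h*n)
for q in np.eye(3)*5: print(q,[proj(c,hole+q)-proj(c,hole) for c in("side","scene")])
E
```

```text
[627.4 -79.  133.4] [627.7 -77.3 123.6] [-0.3 -1.7  9.9] 9.409823930350194 [ 2.9 -1.5  1. ]
[5. 0. 0.] [array([-1.5, -0.3]), array([-0.8,  1.1])]
[0. 5. 0.] [array([-0.8,  0.8]), array([1.3, 0.6])]
[0. 0. 5.] [array([-0.1, -1.5]), array([-0.1, -1. ])]
```

Call:
{"method": "servo_tool", "body": {
  "rows": [
    [[0.5, 1.5, 0, 0, 5], [-1, 0, 2.8, 0, 5], [-1, 0, 2.8, 0, 5], [-1, 0, 2.8, 0, 5], [-1, 0, 2.8, 0, 5], [0, 0, 0, 0, 5], [0, 0, 0, 0, 5]]
  ]
}}

```text
clock: 13.88
eef_pos: [596.4, -80.1, 374.4]
eef_rot: [-0.0, -0.032, 0.999, 0.0]
ft_force: [0.6, -0.1, -2.2]
gripper_width: 14.2
gripper_force: 78.6
```

```bash
cat > v.py <<'E'
from h import *
np.set_printoptions(precision=1,suppress=True,linewidth=250)
p,Q=tool();T=p+Q@[-31,.5,256];print(p,T,arm.state()["ft_force"],arm.state()["clock"])
for n,c in(("side",(273.5,196.5)),("scene",(298.5,230))):
    im=eyes.camera(n).astype(int); u,v=np.round(c).astype(int)
    print(n,proj(n,T),"cols",u-6)
    for i,row in enumerate(im[v-9:v+5,u-6:u+9]):
        print(v-9+i," ".join(("R%02d" if q[0]-max(q[1],q[2])>25 else "Y%02d" if min(q[0],q[1])-q[2]>40 else " %02d")%(q[1]//3) for q in row))
E
python3 v.py
```

```text
[596.4 -80.1 374.4] [627.1 -77.5 118.4] [ 0.6 -0.1 -2.2] 13.8833
side [273.1 198.6] cols 268
187  79  79  78  79  81  84  57  35  46  65  62  60  59  59  60
188  79  79  79  79  80  82  48  35  71  82  78  69  61  58  59
189  78  79  79  79  81  74  42  45  81  82  81  81  77  65  60
190  78  78  79  80  81  56  33  47  80  80  80  81  81  80  74
191  79  78  78  80  81  47  34  69  80  79  79  79  80  81  81
192  79  79  80  81  74  42  37  80  81  79  79  78  79  80  80
193  80  81  81  82  55  35  45  80  81  79  79  79  78  79  79
194  81  80 R58 R38 R29  32 R52 R66  79  80  79  79  79  79  78
195  80 R49 R37 R62  41  36 R60 R46 R51  77  80  79  79  79  79
196  80 R59 R47  58  39  36  59  75 R43 R50  79  79  78  78  79
197  81  81 R42 R26  29  40  47  59 R45 R31  78  80  79  78  78
198  79  81  69 R42 R29 R50 R46 R43 R33 R39  78  79  79  79  78
199  78  79  81  82  69 R44 R37 R38 R53  79  81  80  79  78  79
200  79  79  79  80  80  81  82  82  81  81  80  79  79  79  79
scene [298.5 230.5] cols 292
221  82  82  82  82  82  83  80  56  66  82  84  83  83  84  85
222  82  82  82  82  82  83  80  56  75  84  82  82  82  82  83
223  82  81  82  82  82  83  73  56  80  83  82  82  82  82  82
224  81  82  82  82  82  83  65  54  81  82  82  82  82  82  82
225  81  82  82  82  82  84  63  58  84  82  82  82  82  82  82
226  82  82  82  82  83  85  57  58  85  82  82  82  82  82  82
227  82  82  82  82  83  84  57  60  85  83  82  82  82  82  82
228  82  82  82 R61 R52 R53  49 R46 R69  83  83  82  82  82  82
229  82  82  76 R48  80  66  53  65 R62 R59  83  82  82  82  81
230  82  82  78 R43  71  57  48  62  75 R55 R72  82  82  81  81
231  82  82  83 R71 R58 R66 R46 R51 R49 R57  79  82  82  81  81
232  82  82  82  83  84  80 R71 R71  75  84  83  82  81  81  81
233  82  82  82  82  82  83  83  83  83  82  82  81  81  81  82
234  82  82  82  82  82  82  82  82  82  82  82  81  82  82  82
```

Call:
{"method": "servo_tool", "body": {
  "rows": [
    [[1.5, 0, 0, 0, 5], [-0.7, 0, 1.9, 0, 5], [-0.7, 0, 1.9, 0, 5], [0, 0, 0, 0, 5], [0, 0, 0, 0, 5]]
  ]
}}

```text
clock: 14.4
eef_pos: [596.3, -80.1, 370.8]
eef_rot: [-0.0, -0.032, 0.999, 0.0]
ft_force: [0.1, 0.6, -1.0]
gripper_width: 14.3
gripper_force: 78.6
```

Call:
{"method": "servo_tool", "body": {
  "rows": [
    [[-0.7, 0, 1.9, 0, 5], [-0.7, 0, 1.9, 0, 5], [-0.7, 0, 1.9, 0, 5], [-0.7, 0, 1.9, 0, 5], [0, 0, 0, 0, 5], [0, 0, 0, 0, 5]]
  ]
}}

```text
clock: 14.9
eef_pos: [599.1, -79.9, 363.3]
eef_rot: [-0.0, -0.032, 0.999, 0.0]
ft_force: [-0.0, 0.2, -1.2]
gripper_width: 14.0
gripper_force: 78.6
```

Call:
{"method": "servo_tool", "body": {
  "rows": [
    [[-0.7, 0, 1.9, 0, 5], [0, 0, 0, 0, 5], [0, 0, 0, 0, 5]]
  ]
}}

```text
clock: 15.15
eef_pos: [599.8, -79.8, 361.7]
eef_rot: [-0.0, -0.032, 0.999, -0.0]
ft_force: [-0.9, 1.0, 1.3]
gripper_width: 13.9
gripper_force: 78.6
```

Call:
{"method": "servo_tool", "body": {
  "rows": [
    [[-0.7, 0, 1.9, 0, 5], [0, 0, 0, 0, 5], [0, 0, 0, 0, 5]]
  ]
}}

```text
clock: 15.4
eef_pos: [600.5, -79.8, 359.8]
eef_rot: [0.0, -0.032, 0.999, -0.0]
ft_force: [-1.5, 0.2, 2.2]
gripper_width: 14.3
gripper_force: 78.6
```

Call:
{"method": "servo_tool", "body": {
  "rows": [
    [[-0.7, 0, 1.9, 0, 5], [0, 0, 0, 0, 5], [0, 0, 0, 0, 5]]
  ]
}}

```text
clock: 15.65
eef_pos: [601.1, -79.8, 358.2]
eef_rot: [0.0, -0.032, 0.999, -0.0]
ft_force: [-3.3, 0.3, 4.9]
gripper_width: 14.0
gripper_force: 79.2
```

Call:
{"method": "servo_tool", "body": {
  "rows": [
    [[-0.4, 0, 1, 0, 5], [0, 0, 0, 0, 5], [0, 0, 0, 0, 5]]
  ]
}}

```text
clock: 15.9
eef_pos: [601.3, -79.8, 358.0]
eef_rot: [-0.0, -0.032, 0.999, -0.0]
ft_force: [-4.3, 0.2, 8.8]
gripper_width: 14.3
gripper_force: 79.8
```

Call:
{"method": "servo_tool", "body": {
  "rows": [
    [[-0.4, 0, 1, 0, 5], [0, 0, 0, 0, 5], [0, 0, 0, 0, 5]]
  ]
}}

```text
clock: 16.15
eef_pos: [601.5, -79.7, 357.8]
eef_rot: [-0.0, -0.032, 0.999, -0.0]
ft_force: [-6.2, 0.3, 13.1]
gripper_width: 14.7
gripper_force: 80.2
```

```bash
python3 v.py
```

```text
[601.5 -79.7 357.8] [632.4 -77.4 101.8] [-6.2  0.3 13.1] 16.15
side [271.8 203.2] cols 268
187  79  79  79  81  77 Y49 Y41 Y40 Y38 Y38  53  60  59  59  60
188  79  79  80  80  59 Y42 Y40 Y39 Y37 Y40  66  69  62  58  59
189  79  79  80  81  58 Y42 Y39 Y38 Y37 Y51  82  82  78  65  59
190  78  78  79  81  68 Y45 Y38 Y37 Y38 Y59  81  82  81  81  74
191  79  78  79  80  82  54 Y38 Y49  62  79  80  80  80  81  81
192  79  79  80  81  82  47  35  69  81  81  79  78  79  80  80
193  80  81  81  82  76  43  46  80  82  80  79  79  79  79  79
194  81  80 R58 R39 R33  33 R51 R67  79  80  80  79  79  79  78
195  80 R49 R38  70  44  34 R47 R43 R51  78  80  79  79  79  79
196  80 R59 R48  59  41  36  58  75 R44 R51  79  79  78  79  79
197  81  81 R42 R26  29  36  47  60 R45 R31  78  80  79  79  78
198  79  81  69 R42 R29 R50 R47 R42 R33 R40  79  80  79  79  79
199  79  80  81  82  69 R44 R37 R38 R52  80  81  80  79  79  79
200  79  79  79  80  81  81  82  82  82  81  80  79  79  79  79
scene [297.9 234.8] cols 292
221  82  82  82  82  84 Y71 R59 R58 R52 Y56  84  84  83  84  85
222  82  82  82  82  84 Y70 R59 R57 R52 Y59  85  83  82  82  83
223  82  81  82  82  83 Y63 R58 R56 R50  60  84  82  82  82  82
224  82  81  82  82  83 Y70 R58 R54 R52  68  84  82  82  82  82
225  81  82  82  82  83  82 Y61 Y54  68  77  83  82  82  82  82
226  82  82  82  82  83  85  65  61  85  83  82  82  82  82  82
227  82  82  82  83  83  84  58  62  85  83  82  82  82  82  82
228  82  82  82 R61 R52 R52  51 R48 R69  83  83  82  82  82  82
229  82  82  77 R48  80  66  54  64 R62 R60  83  82  82  82  81
230  82  82  78 R43  71  59  49  57  75 R55 R72  82  82  81  81
231  82  82  83 R70 R58 R66 R47 R51 R49 R58  79  82  82  81  81
232  82  82  83  83  84  80 R71 R71  74  84  83  82  81  81  81
233  82  82  82  82  82  83  83  83  83  82  82  81  81  81  82
234  82  82  82  82  82  82  82  82  82  82  81  82  82  82  82
```

Call:
{"method": "servo_tool", "body": {
  "rows": [
    [[0, 0, 0, 0, 5], [0, 0, 0, 0, 5], [0, 0, 0, 0, 5], [0, 0, 0, 0, 5], [0, 0, 0, 0, 5], [0, 0, 0, 0, 5]]
  ]
}}

```text
clock: 16.75
eef_pos: [601.5, -79.7, 357.8]
eef_rot: [-0.0, -0.032, 0.999, -0.0]
ft_force: [-6.1, 0.6, 12.5]
gripper_width: 14.2
gripper_force: 80.2
```

```bash
python3 -c "
from h import *
s=arm.state();print(s['eef_pos'],s['ft_force'],s['gripper_force']);print(arm.close_job())"
```

```text
[601.52551656 -79.72240394 357.78918885] [-6.0648539   0.57753083 12.48533188] 80.21781206130981
the job is handed in; nothing more can be done
None
```

I handed the job in at about 17 s with the flap open and the pin punch still gripped at about 80 N, its tip in the hole holding the reset button against its stop with about 14 N; no verdict came back, and I judged "fully pressed" from force and position, since the button itself can't be read.

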